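Pull the headless bottle from a packed carton

ROBOT

A 6-joint arm with a two-finger parallel gripper is mounted at the origin on the work surface. World frame = base frame: x ahead of the robot, y to its left, z up, the work surface at z = 0. Lengths are in m, angles in degrees, forces in N, time in s.
With the tool pointing down it reaches from about 0.15 to 0.775 m from the base axis. Payload 6.1 kg.
Tool frame: the origin (TCP) lies on the centre line of the jaws, within the pads' length; the fingertips stand 14 mm ahead of it and the grasp point (between the pads) lies 5 mm behind it; z points along the fingers, y is the line along which they close (so a half turn about z gives the same grasp; the last joint's range is limited). The gripper opens to 85 mm and grips with 20 to 120 N. Pads are 22 mm wide; open, the fingers measure 114 mm over their backs; the gripper's body (76 mm by 85 mm) begins 54 mm behind the grasp point. The pads swing forward as they close: fully open they stand 13 mm farther back than shut.
Start: joints at [-75.401, 7.208, -2.269, 80.523, 0, 90], TCP at [0.132, -0.508, 0.245] pointing down, gripper open.
Joint ranges: [-155.77, 155.77], [-54.66, 111.73], [-72.52, 77.12], [-102.08, 115.82], [-83.92, 84.16], [-180, 180]. Speed limits (degrees/s): [136.94, 136.94, 172.46, 180, 180, 180].

INTERFACE

Orientations are given as [roll, pitch, yaw] about the fixed x, y, z axes, in that order (R = Rz(yaw) Ry(pitch) Rx(roll)).
In Python, from rig import ctrl, vision, job, trace, mark_of gives the robot as it stands.
- The arm moves only by the shell command python3 -m crank 'ROWS' [OPENING] [FORCE]. ROWS is a JSON list that holds a single list of rows (three levels of brackets), with 1 to 8 rows, each of 6 numbers: dx, dy, dz in m, then a rotation vector rx, ry, rz in degrees; each row shifts and turns the commanded pose from where the row before left it, along the tool's axes as they then stand; what a row does not reach is not made up. A row lasts 1/10 s, in which the tool goes at most 0.05 m and 8.59 degrees, less where a joint would pass 70% of its speed; a pose out of reach is approached as far as the arm can. OPENING is the finger opening in m, set as the command begins (- or left out keeps the last). The fingers move at their own pace and stop on an object; FORCE is the grip in N (left out, the last holds). Time passes only in rows, so rows that do not move let the fingers close. It prints the time, the measured TCP pose, the force, the opening and the grip force at its end. Input that does not fit is refused with a message, and nothing moves.
- ctrl.sense(): the state, without advancing time (a new reading comes with each control period).
- vision.grab_frame(name): name is "scene" or "top" or "wrist"; returns (picture, depth): 384x512x3 uint8, red, green, blue; 384x512 float32, m along the optical axis (not along the pixel's ray), 0 where there is no reading.
- vision.calibration(name): a dict with "K" (3x3 intrinsics, pixels), "world_from_camera" (4x4, takes a point from camera to world coordinates). Camera axes: x right, y down, z forward; pixel columns grow to the right and rows downward; lengths in m; the calibration is good to about 2 mm. A picture is of the moment at which its call begins: read the wrist's pose just before it. calibration takes no time and is no camera call; for the wrist camera it gives the pose at the moment of the call.
- job.sign_off(): hands the job in; it is judged then, once.
Trained networks look in the newest picture that a camera, given by its name, has taken for a name from the list of things; names that differ only in an ending like _2 or _b are one class to them, and where a whole thing is asked for, a point or a joint stands for the part that bears it (a point fixed in the world has none). Each returns a list of dicts, best first, with "conf" (0 to 1); they miss things now and then, are a little off and sometimes report something else, mostly with a low value. They report only what shows in the picture. A call takes as long as a camera call. They do not tell look-alikes from the thing itself.
- trace(camera, query): "pixels" (384x512 bool, what is visible of it) and "point" ([column, row] as shares, 0 to 1, of the picture: columns of its width, rows of its height, amid what is visible of it).
- mark_of(camera, query): "point" ([column, row] as shares, 0 to 1, of the picture: columns of its width, rows of its height: a listed point, or the origin of a listed thing).
The state is a dict: "t": time; "joint_pos": joint angles; "qvel": joint speeds; "joint_efforts": joint torques, N m; "position": TCP position; "eef_rot": TCP orientation; "force": force on the tool from outside, world axes, zero at the start; "ft_torque": the same for the moment, N m; "finger_gap": finger opening in m; "grasp_force": force on a finger pad.
Only numpy, scipy, OpenCV 4.12 (cv2) and the standard library are available. Lean on these libraries where they do the work, as an engineer would, in place of code of your own. Each camera call takes 0.05 s, during which the arm holds its last target. There are 200 camera calls.

TASK

The bottle at the back of the carton was packed without its grinder head. Take the three sealed grinders crowded round it out and stand all three upright in the steel side tray; only then lift out the open bottle and stand it in the pan of the bench scale, and after that put each grinder back upright on the very spot in the carton where it stood at the start. Do not tip any of them over, and leave the two loose heads in the carton where they are.

Things in the scene. Friction and masses are not known exactly. Their poses are not given: they have to be found in the camera images.
- carton: Fixed open cardboard tray, 210 (x) x 230 (y) x 50 mm high, walls and floor 5 mm. Origin: centre of its underside, on the table; x points to its back, away from the robot, y to its left. Printed rings on its floor mark the places, (x, y) from the origin: bottle (35, 0), grinders (35, 66), (35, -66), (-31, 0) mm; which grinder stands on which ring varies. Loose heads in the front corners.
- tray: Fixed empty shallow steel tray, the side area: 320 (x) x 130 (y) mm, floor 4 mm thick, rim 14 mm high and 4 mm thick. Origin: centre of its underside, on the table; its long side is its x axis. It lies to the left or the right of the carton. Room for the three grinders in a row, 95 mm apart.
- scale: Fixed grey bench scale, on the other side of the carton from the tray, 200 x 150 mm, 32 mm high, with a round steel pan: outer diameter 92 mm, inner diameter 84 mm, pan floor 42 mm above the table, pan lip 6 mm above the pan floor. Origin: straight below the pan's centre, at table height; z up. Display and keys towards the robot (-x).
- bottle: The open bottle without a head: pale bare glass, 92 mm high, foot 54 mm in diameter, narrowing to a straight round neck 43 mm in diameter from 45 mm up to the rim. About 180 g. Origin: centre of its underside; z up. It stands upright on the carton floor, hemmed in by the taller grinders, so that a gripper cannot go down over it until they are gone.
- waisted: Sealed grinder with a waist: round, foot 58 mm in diameter, waist 42 mm, black round head 45 mm in diameter from 96 mm (steel band at 96 to 104 mm) to the flat top at 140 mm. About 260 g. Origin: centre of its underside; z up. Stands upright in the carton.
- straight: Sealed grinder with straight sides: round, 50 mm in diameter from the foot up to 122 mm, then a black domed top ending at 140 mm. About 280 g. Origin: centre of its underside; z up. Stands upright in the carton.
- square: Sealed square grinder: 46 x 46 mm glass body, black 45 x 45 mm head with flat top at 140 mm. About 300 g. Origin: centre of its underside; z up, x and y square to its sides. Stands upright in the carton.
- head_l: A loose grinder head standing on the carton floor in its front left corner: short black cylinder with a steel band, 43 mm in diameter, 38 mm high. Origin: centre of its underside. To be left alone.
- head_r: The other loose grinder head, the same, in the carton's front right corner. To be left alone.
Not all that is in view belongs to the job. Leave any yellow look-alike of the waisted alone.

How it is judged:
By the outcome, as a careful person would: the job done as asked, in the order asked, and still so for the second after the job is handed in, with the robot touching nothing.
It also fails if it takes over 136 s, if anything falls off the work surface, if the arm or the gripper's body presses on something with over 40 N, if the wrist force passes 120 N, or if a joint passes its speed limit or range.

## Working session

There is one attempt and no reset: what is moved stays moved. The work goes in short steps, Python scripts to look and compute and a shell command to move; the robot and the scene stay as the last step left them, time stands still between calls to the robot, and variables do not carry over. Pictures are saved under pics/ and viewed, at most 14 in all, crops included, and the job is handed in when it is done.

```bash
ls; mkdir -p pics
python3 - <<'E'
from rig import ctrl, vision
import cv2
for n in ("scene","top"):
    p,d=vision.grab_frame(n); cv2.imwrite(f"pics/{n}0.png",p[:,:,::-1])
    c=vision.calibration(n); print(n,c)
print(ctrl.sense())
E
```

```text
pics
scene {'K': array([[441.13347651,   0.        , 254.59305334],
       [  0.        , 441.13347651, 184.57648111],
       [  0.        ,   0.        ,   1.        ]]), 'world_from_camera': array([[ 0.18387891,  0.61271731, -0.76861307,  1.36865742],
       [ 0.98280092, -0.12817078,  0.13294583, -0.12200713],
       [-0.01705553, -0.77983957, -0.62574704,  0.67407144],
       [ 0.        ,  0.        ,  0.        ,  1.        ]])}
top {'K': array([[439.04575827,   0.        , 256.9891698 ],
       [  0.        , 439.04575827, 188.7027742 ],
       [  0.        ,   0.        ,   1.        ]]), 'world_from_camera': array([[ 0.00136697, -0.98790753,  0.15503822,  0.4163045 ],
       [-0.99999778, -0.00110137,  0.00179902, -0.01270024],
       [-0.00160651, -0.15504034, -0.98790683,  1.02326378],
       [ 0.        ,  0.        ,  0.        ,  1.        ]])}
{'t': 0.1, 'joint_pos': array([-7.54009185e+01,  7.24050163e+00, -2.32038617e+00,  8.05226863e+01,
       -5.53113338e-04,  9.00001275e+01]), 'qvel': array([ 0.03510379, -0.1583243 ,  0.18147588, -0.1093973 , -0.00673408,
       -0.0343303 ]), 'joint_efforts': array([ 1.07181120e-03, -4.36908460e+01,  3.53603554e+01,  1.37505418e-02,
        5.03685874e-05,  6.94545477e-06]), 'position': array([ 0.13224142, -0.50772676,  0.24458356]), 'eef_rot': array([-1.79916426e+02,  5.53298688e-04,  1.45989549e+01]), 'force': array([-0.28349491,  0.15431882, -0.4026716 ]), 'ft_torque': array([-0.03683566, -0.03325636,  0.01564942]), 'grasp_force': 0.0, 'finger_gap': 0.08551617586486174}
```

View pics/scene0.png

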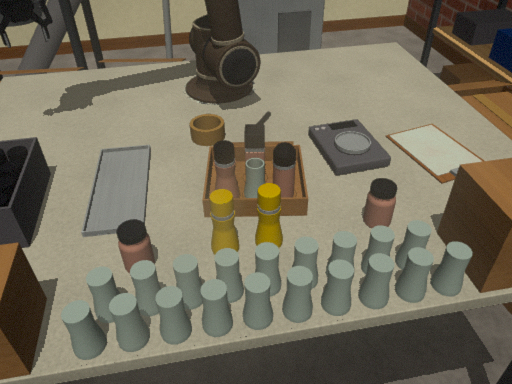

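View pics/top0.png

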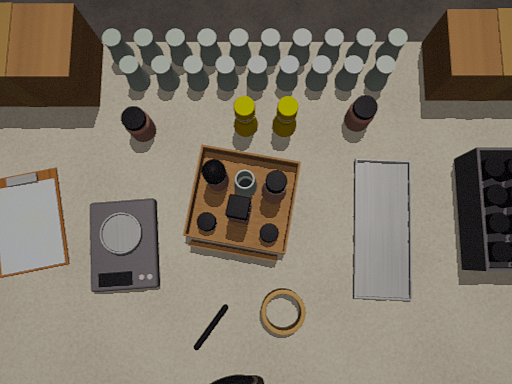

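Top view: carton centred near (243,203), slightly rotated. The straight (domed) grinder is at (213,172), the waisted at (275,185), the square at (238,208) and the open bottle at (245,180). Scale pan is at (121,233) on the left, tray at (382,230) on the right, and the yellow look-alikes are at (245,110) and (286,110).

```bash
cat > h.py <<'E'
import numpy as np, cv2
from rig import ctrl, vision, trace, mark_of
def ray(n,px):
    c=vision.calibration(n);T=c["world_from_camera"]
    d=T[:3,:3]@np.linalg.inv(c["K"])@np.array([px[0],px[1],1.]);return T[:3,3],d
def plane(n,px,z):
    o,d=ray(n,px);return o+d*(z-o[2])/d[2]
def cloud(n,depth,mask):
    v,u=np.nonzero(mask&(depth>0));z=depth[v,u];c=vision.calibration(n);T=c["world_from_camera"]
    P=np.linalg.inv(c["K"])@np.stack([u*z,v*z,z]);return (T[:3,:3]@P).T+T[:3,3]
def tri(a,b):
    (o1,d1),(o2,d2)=a,b
    d1=d1/np.linalg.norm(d1);d2=d2/np.linalg.norm(d2)
    s=np.linalg.lstsq(np.stack([d1,-d2],1),o2-o1,rcond=None)[0]
    p,q=o1+s[0]*d1,o2+s[1]*d2;return (p+q)/2,np.linalg.norm(p-q)
def topcircle(P,dz=.004):
    z=np.percentile(P[:,2],97);Q=P[abs(P[:,2]-z)<dz];return z,Q
S=np.array([512,384])
E
python3 - <<'E'
from h import *
np.set_printoptions(precision=4,suppress=True)
D={n:vision.grab_frame(n)[1] for n in("top","scene")}
for q in "carton tray scale bottle waisted straight square head_l head_r".split():
    M={}
    for n in D:
        M[n]=[(round(m["conf"],2),np.array(m["point"])*S) for m in mark_of(n,q)[:4]]
    print(q,{n:[(c,p.round(1).tolist()) for c,p in M[n]] for n in M})
    if M["top"] and M["scene"]:
        print("   tri",*tri(ray("top",M["top"][0][1]),ray("scene",M["scene"][0][1])))
    for r in trace("top",q)[:3]:
        P=cloud("top",D["top"],r["pixels"])
        if len(P)<10: continue
        z,Q=topcircle(P);print("   tr",round(r["conf"],2),(np.array(r["point"])*S).round(),"z97 %.3f"%z,"top mean",Q.mean(0),"mm",(Q.min(0)+Q.max(0))[:2]/2, np.ptp(Q,axis=0)[:2],"rect",cv2.minAreaRect((P[:,:2]*1000).astype(np.float32)) if q in("carton","tray","scale") else cv2.minAreaRect((Q[:,:2]*1000).astype(np.float32)))
E
```

```text
carton {'top': [(0.83, [245.7, 199.7])], 'scene': [(0.71, [253.0, 185.1])]}
   tri [0.5498 0.0155 0.0065] 0.00018782477217632208
   tr 0.9 [251. 208.] z97 0.052 top mean [0.5298 0.0272 0.0513] mm [0.5414 0.0234] [0.2604 0.2587] rect ((545.78466796875, 27.311073303222656), (243.9735870361328, 246.27597045898438), 80.21558380126953)
   tr 0.73 [123. 245.] z97 0.048 top mean [0.4702 0.2943 0.0463] mm [0.4712 0.2933] [0.0907 0.0913] rect ((447.72381591796875, 291.4876403808594), (205.67796325683594, 151.23228454589844), 4.524716854095459)
tray {'top': [(0.61, [381.2, 230.1])], 'scene': [(0.79, [120.1, 186.9])]}
   tri [ 0.48   -0.3016 -0.0021] 0.0028804838259854407
   tr 0.84 [381. 228.] z97 0.016 top mean [ 0.4831 -0.2998  0.0148] mm [ 0.4865 -0.2983] [0.323  0.1439] rect ((487.67535400390625, -300.12847900390625), (138.80392456054688, 329.3774108886719), 86.89108276367188)
   tr 0.58 [236. 207.] z97 0.149 top mean [0.5179 0.0286 0.1466] mm [0.5189 0.029 ] [0.0486 0.0481] rect ((518.569580078125, 28.8466854095459), (45.39585494995117, 45.74490737915039), 78.76239776611328)
scale {'top':
[... 2832 characters left out ...]
 ] [0.0404 0.0404] rect ((497.41217041015625, 104.40643310546875), (38.25794982910156, 39.14196014404297), 45.428680419921875)
head_r {'top': [(0.77, [270.2, 234.7]), (0.73, [205.4, 221.0])], 'scene': [(0.71, [254.5, 186.4])]}
   tri [ 0.4783 -0.0063 -0.0505] 0.07479680574472296
   tr 0.74 [267. 233.] z97 0.048 top mean [ 0.4714 -0.0365  0.0452] mm [ 0.4715 -0.0355] [0.0377 0.04  ] rect ((471.4619445800781, -35.534332275390625), (39.99928283691406, 37.621681213378906), 89.45850372314453)
   tr 0.51 [204. 219.] z97 0.047 top mean [0.4964 0.1051 0.045 ] mm [0.4969 0.105 ] [0.0404 0.0404] rect ((497.41217041015625, 104.40643310546875), (38.25794982910156, 39.14196014404297), 45.428680419921875)
```

```bash
cat >> h.py <<'E'
def go(x=None,y=None,z=None,yaw=None):
    "tool-axes shift (at the present yaw) and turn rz from the measured pose to the target"
    s=ctrl.sense();p=s["position"];w=s["eef_rot"][2];a=np.radians(w)
    X=np.array([p[i] if v is None else v for i,v in enumerate((x,y,z))])-p
    print("pose",p.round(4),s["eef_rot"].round(2),"-> dx %.4f dy %.4f dz %.4f"%(X[0]*np.cos(a)+X[1]*np.sin(a),X[0]*np.sin(a)-X[1]*np.cos(a),-X[2]),"rz %.2f"%(w-yaw if yaw is not None else 0),"F",s["force"].round(1),"gap %.4f"%s["finger_gap"])
E
python3 -m crank '[[[0,0,0,0,0,-8.2],[0,0,0,0,0,-8.2],[0,0,0,0,0,-8.2],[0,0,0,0,0,-8.2],[0,0,0,0,0,-8.2],[0,0,0,0,0,-8.2],[0,0,-0.02,0,0,-8.2],[0,0,-0.02,0,0,-8]]]'
python3 -m crank '[[[0.033,0.022,0,0,0,0],[0.033,0.022,0,0,0,0],[0.033,0.022,0,0,0,0],[0.033,0.022,0,0,0,0],[0.033,0.022,0,0,0,0],[0.033,0.022,0,0,0,0],[0.033,0.022,0,0,0,0],[0.033,0.022,0,0,0,0]]]'
python3 -c "
from h import *
go(.571,-.048,.285,80)"
```

```text
t: 2.35
position: [0.1322, -0.5076, 0.2853]
eef_rot: [-180.0, -0.1, 80.3]
force: [-0.1, -0.2, -0.7]
finger_gap: 0.0857
grasp_force: 0.0
t: 3.15
position: [0.3524, -0.2773, 0.2855]
eef_rot: [180.0, 0.0, 80.0]
force: [0.4, 0.1, 0.3]
finger_gap: 0.0854
grasp_force: 0.0
pose [ 0.3524 -0.2773  0.2855] [1.7997e+02 2.0000e-02 7.9990e+01] -> dx 0.2638 dy 0.1754 dz 0.0005 rz -0.01 F [0.4 0.1 0.3] gap 0.0854
```

```bash
python3 -m crank '[[[0.033,0.022,0,0,0,0],[0.033,0.022,0,0,0,0],[0.033,0.022,0,0,0,0],[0.033,0.022,0,0,0,0],[0.033,0.022,0,0,0,0],[0.033,0.022,0,0,0,0],[0.033,0.022,0,0,0,0],[0.0328,0.0214,0,0,0,0]]]'
python3 - <<'E'
from h import *
p,d=vision.grab_frame("wrist"); cv2.imwrite("pics/w1.png",p[:,:,::-1])
go(.571,-.048,.285,80); print(vision.calibration("wrist")["world_from_camera"].round(3))
np.set_printoptions(precision=4,suppress=True)
for q in "bottle waisted straight square".split():
    for r in trace("wrist",q)[:2]:
        P=cloud("wrist",d,r["pixels"])
        if len(P)<10: continue
        z,Q=topcircle(P);print(q,round(r["conf"],2),(np.array(r["point"])*S).round(),"z97 %.3f"%z,"mm",(Q.min(0)+Q.max(0))[:2]/2, np.ptp(Q,axis=0)[:2],cv2.minAreaRect((Q[:,:2]*1000).astype(np.float32)))
E
```

```text
t: 3.95
position: [0.571, -0.0478, 0.2853]
eef_rot: [180.0, 0.0, 80.0]
force: [0.3, -2.4, -0.2]
finger_gap: 0.0856
grasp_force: 0.0
pose [ 0.5742 -0.0442  0.284 ] [ 1.7998e+02 -1.6000e-01  8.0200e+01] -> dx -0.0043 dy -0.0025 dz -0.0010 rz 0.20 F [ 0.9  2.  -0.6] gap 0.0853
[[ 0.986 -0.162 -0.048  0.586]
 [-0.169 -0.945 -0.28   0.027]
 [ 0.     0.284 -0.959  0.414]
 [ 0.     0.     0.     1.   ]]
bottle 0.57 [255. 115.] z97 0.097 mm [0.584 0.017] [0.0428 0.0421] ((583.9976806640625, 16.79908561706543), (40.98379135131836, 42.44028091430664), 79.95502471923828)
waisted 0.93 [256. 182.] z97 0.146 mm [ 0.5714 -0.0503] [0.0443 0.0438] ((571.3301391601562, -50.303287506103516), (43.56401062011719, 43.58488082885742), 46.69171142578125)
waisted 0.67 [404.  91.] z97 0.141 mm [0.7319 0.016 ] [0.0448 0.0442] ((731.1442260742188, 16.07376480102539), (43.90314865112305, 43.901119232177734), 57.423980712890625)
straight 0.81 [259.  40.] z97 0.146 mm [0.594  0.0775] [0.0297 0.0305] ((593.4953002929688, 77.83346557617188), (30.29108238220215, 29.105224609375), 44.38113784790039)
square 0.84 [187. 119.] z97 0.147 mm [0.5173 0.0249] [0.0502 0.0508] ((517.2713012695312, 24.99755859375), (44.915138244628906, 45.05204391479492), 79.08338928222656)
square 0.67 [255. 116.] z97 0.099 mm [0.5814 0.0134] [0.0418 0.0425] ((581.0635375976562, 13.002469062805176), (41.93531036376953, 41.44498062133789), 79.74832916259766)
```

View pics/w1.png

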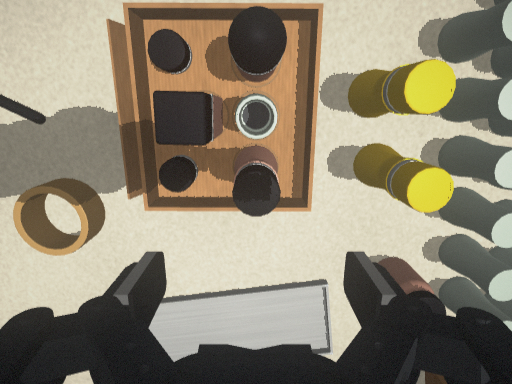

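The wrist view shows the waisted grinder at (256,185), bottle (257,117), square (184,118), straight (258,40), loose heads at (170,50) and (178,173), and the yellow ones well behind. The arm was still settling, so I'll take one still frame.

```bash
python3 -m crank '[[[0,0,0,0,0,0],[0,0,0,0,0,0]]]' | head -2
python3 - <<'E'
from h import *
go(.571,-.049,.285,80)
p,d=vision.grab_frame("wrist")
np.set_printoptions(precision=4,suppress=True)
for q in "bottle waisted straight square".split():
    for r in trace("wrist",q)[:1]:
        P=cloud("wrist",d,r["pixels"])
        z,Q=topcircle(P);c,_=cv2.minEnclosingCircle((Q[:,:2]*1000).astype(np.float32));print(q,round(r["conf"],2),(np.array(r["point"])*S).round(),"z97 %.3f"%z,"mm",(Q.min(0)+Q.max(0))[:2]/2, np.ptp(Q,axis=0)[:2],c,cv2.minAreaRect((Q[:,:2]*1000).astype(np.float32)))
go(.571,-.049,.113,80)
E
```

```text
t: 4.4
position: [0.5695, -0.0502, 0.2858]
pose [ 0.5695 -0.0502  0.2858] [179.97   0.    79.91] -> dx 0.0015 dy 0.0013 dz 0.0008 rz -0.09 F [ 0.1 -1.2 -0.4] gap 0.0853
bottle 0.67 [259. 113.] z97 0.099 mm [0.5831 0.0152] [0.0426 0.042 ] (583.0911254882812, 14.997572898864746) ((583.2459716796875, 15.399079322814941), (40.77046203613281, 42.381221771240234), 79.77444458007812)
waisted 0.74 [406.  88.] z97 0.142 mm [0.7312 0.0154] [0.0428 0.0437] (731.6206665039062, 15.624377250671387) ((731.5619506835938, 15.833157539367676), (43.013702392578125, 42.853485107421875), 11.484764099121094)
straight 0.59 [258.  39.] z97 0.146 mm [0.5947 0.0791] [0.0308 0.0319] (594.77197265625, 79.03083801269531) ((594.6952514648438, 79.23338317871094), (29.56080436706543, 30.179058074951172), 69.57830047607422)
square 0.91 [188. 115.] z97 0.147 mm [0.519  0.0268] [0.0505 0.0506] (519.1929931640625, 26.634782791137695) ((518.883056640625, 27.11996841430664), (44.63377380371094, 44.78042984008789), 78.06651306152344)
pose [ 0.5698 -0.0497  0.2856] [179.98  -0.    79.96] -> dx 0.0009 dy 0.0010 dz 0.1726 rz -0.04 F [-0.4 -0.3 -0. ] gap 0.0852
```

```bash
python3 -m crank '[[[0.001,0.001,0.03,0,0,0],[0,0,0.035,0,0,0],[0,0,0.035,0,0,0],[0,0,0.03,0,0,0],[0,0,0.025,0,0,0],[0,0,0.0176,0,0,0],[0,0,0,0,0,0]]]'
python3 -m crank '[[[0,0,0,0,0,0],[0,0,0,0,0,0],[0,0,0,0,0,0],[0,0,0,0,0,0],[0,0,0,0,0,0],[0,0,0,0,0,0]]]' 0.03 60
python3 -c "
from h import *
go(.571,-.049,.200,80)"
```

```text
t: 5.35
position: [0.5694, -0.0484, 0.11]
eef_rot: [-179.7, 0.0, 80.0]
force: [-0.5, 0.9, -0.0]
finger_gap: 0.0854
grasp_force: 0.0
t: 5.95
position: [0.5723, -0.0486, 0.1144]
eef_rot: [179.8, -0.0, 80.0]
force: [0.3, 0.3, 5.6]
finger_gap: 0.0436
grasp_force: 61.3
pose [ 0.5723 -0.0486  0.1144] [ 1.7982e+02 -1.0000e-02  8.0000e+01] -> dx -0.0006 dy -0.0012 dz -0.0856 rz -0.00 F [0.3 0.3 5.6] gap 0.0436
```

```bash
python3 -m crank '[[[0,0,-0.015,0,0,0],[0,0,-0.025,0,0,0],[0,0,-0.025,0,0,0],[0,0,-0.02,0,0,0],[-0.0139,-0.0067,0,0,0,0],[-0.0278,-0.0134,0,0,0,0],[-0.0278,-0.0134,0,0,0,0],[-0.0278,-0.0134,0,0,0,0]]]'
python3 -m crank '[[[-0.0278,-0.0134,0,0,0,0],[-0.0278,-0.0134,0,0,0,0],[-0.0278,-0.0134,0,0,0,0],[-0.0278,-0.0134,0,0,0,0],[-0.0278,-0.0134,0,0,0,0],[-0.0278,-0.0134,0,0,0,0],[-0.0139,-0.0067,0,0,0,0],[0,0,0,0,0,0]]]'
python3 -c "
from h import *
go(.392,-.299,.1145,80)"
```

```text
t: 6.75
position: [0.5062, -0.1372, 0.1962]
eef_rot: [-179.9, 0.0, 80.0]
force: [1.3, -0.9, -3.4]
finger_gap: 0.0437
grasp_force: 62.2
t: 7.55
position: [0.3886, -0.3002, 0.1964]
eef_rot: [-179.9, -0.0, 79.8]
force: [0.5, 0.2, -3.3]
finger_gap: 0.0438
grasp_force: 62.1
pose [ 0.3886 -0.3002  0.1964] [-1.7988e+02 -2.0000e-02  7.9800e+01] -> dx 0.0018 dy 0.0031 dz 0.0819 rz -0.20 F [ 0.5  0.2 -3.3] gap 0.0438
```

```bash
python3 -m crank '[[[0.001,0.002,0.02,0,0,0],[0,0,0.025,0,0,0],[0,0,0.02,0,0,0],[0,0,0.01,0,0,0],[0,0,0.004,0,0,0],[0,0,0,0,0,0],[0,0,0,0,0,0]]]'
python3 -c "
from h import *
go(.392,-.299,.1145,80)"
```

```text
t: 8.25
position: [0.3936, -0.2985, 0.1195]
eef_rot: [179.9, 0.0, 80.0]
force: [0.1, 0.2, -2.8]
finger_gap: 0.0441
grasp_force: 62.2
pose [ 0.3936 -0.2985  0.1195] [1.7993e+02 3.0000e-02 8.0010e+01] -> dx -0.0007 dy -0.0015 dz 0.0050 rz 0.01 F [ 0.1  0.2 -2.8] gap 0.0441
```

```bash
python3 -m crank '[[[0,0,0.002,0,0,0],[0,0,0.002,0,0,0],[0,0,0.001,0,0,0],[0,0,0,0,0,0]]]'
python3 -m crank '[[[0,0,0.001,0,0,0],[0,0,0,0,0,0]]]'
```

```text
t: 8.65
position: [0.393, -0.2983, 0.1136]
eef_rot: [-180.0, -0.0, 80.0]
force: [-1.1, 0.2, -3.1]
finger_gap: 0.0436
grasp_force: 62.2
t: 8.85
position: [0.3932, -0.2984, 0.1134]
eef_rot: [180.0, 0.0, 80.0]
force: [-1.9, 0.6, 3.2]
finger_gap: 0.0436
grasp_force: 62.9
```

```bash
python3 -m crank '[[[0,0,0,0,0,0],[0,0,0,0,0,0],[0,0,0,0,0,0],[0,0,0,0,0,0],[0,0,-0.02,0,0,0],[0,0,-0.04,0,0,0],[0,0,-0.04,0,0,8.2],[0,0,-0.03,0,0,8.2]]]' 0.085
python3 -m crank '[[[0,0,-0.02,0,0,8.2],[0,0,0,0,0,8.2],[0,0,0,0,0,8.2],[0,0,0,0,0,8.2],[0,0,0,0,0,8.2],[0,0,0,0,0,8.2],[0,0,0,0,0,8.2],[0,0,0,0,0,8.2]]]'
python3 -m crank '[[[0,0,0,0,0,8],[0,0,0,0,0,0]]]'
python3 -c "
from h import *
go(.5183,.0273,.26,-10.5)
p,d=vision.grab_frame('wrist'); cv2.imwrite('pics/w2.png',p[:,:,::-1])"
```

```text
t: 9.65
position: [0.3934, -0.2985, 0.2451]
eef_rot: [179.9, 0.0, 63.3]
force: [-0.6, -0.1, -0.2]
finger_gap: 0.0853
grasp_force: 0.0
t: 10.45
position: [0.3931, -0.2984, 0.2626]
eef_rot: [-180.0, 0.0, -2.3]
force: [-0.1, -0.9, -0.7]
finger_gap: 0.0851
grasp_force: 0.0
t: 10.65
position: [0.3931, -0.2983, 0.2626]
eef_rot: [-180.0, 0.0, -10.0]
force: [-0.6, 0.4, 1.3]
finger_gap: 0.0847
grasp_force: 0.0
pose [ 0.3931 -0.2983  0.2626] [-180.      0.    -10.02] -> dx 0.0666 dy -0.3424 dz 0.0026 rz 0.48 F [-0.6  0.4  1.3] gap 0.0847
```

View pics/w2.png

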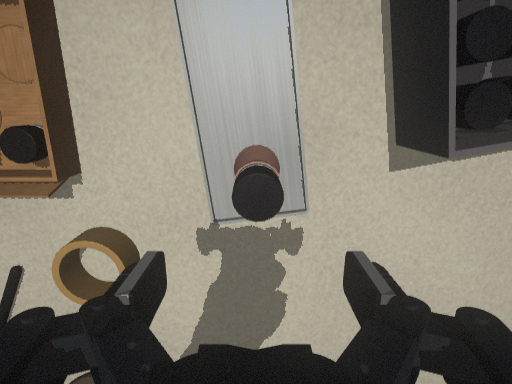

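The waisted grinder stands upright in the tray at (258,190). Next is the square one.

```bash
python3 -m crank '[[[0.004,-0.02,0,0,0,0.5],[0.008,-0.04,0,0,0,0.5],[0.008,-0.04,0,0,0,0],[0.008,-0.04,0,0,0,0],[0.008,-0.04,0,0,0,0],[0.008,-0.04,0,0,0,0],[0.008,-0.04,0,0,0,0],[0.008,-0.04,0,0,0,0]]]' | head -2
python3 -m crank '[[[0.006,-0.03,0,0,0,0],[0.0006,-0.0124,0.02,0,0,0],[0,0,0.025,0,0,0],[0,0,0.02,0,0,0],[0,0,0,0,0,0],[0,0,0,0,0,0]]]'
python3 -c "
from h import *
go(.5183,.0273,.113,-11)"
```

```text
t: 11.5
position: [0.5016, -0.0562, 0.2634]
t: 12.1
position: [0.5106, -0.0368, 0.2004]
eef_rot: [-177.0, 0.1, -5.7]
force: [0.6, -0.1, 0.4]
finger_gap: 0.0853
grasp_force: 0.0
pose [ 0.5106 -0.0368  0.2004] [-1.7704e+02  6.0000e-02 -5.6600e+00] -> dx 0.0014 dy -0.0645 dz 0.0874 rz 5.34 F [ 0.6 -0.1  0.4] gap 0.0853
```

```bash
python3 -c "
from h import *
s=ctrl.sense();print(s['joint_pos'].round(2),s['qvel'].round(1),s['eef_rot'],s['joint_efforts'].round(2), s['ft_torque'])"
```

```text
[ -5.75   6.03  -9.27  74.77   2.96 179.92] [ 0.2 -0.8  1.6  0.2  0.1  0.1] [-1.77042143e+02  6.26127433e-02 -5.66414785e+00] [ 7.000e-02 -4.082e+01  3.388e+01 -8.000e-02  1.600e-01 -1.000e-02] [-0.02657161 -0.03315792  0.0053911 ]
```

Joint 6 is at its limit there: q6 = q1 − yaw + 180. I'll take the square with the half turn, yaw 169.

```bash
python3 -m crank '[[[0,0,0,0,0,-8.5],[0,0,0,-2.96,0,0],[0,0,-0.01,0,0,-8.5],[0,0,-0.01,0,0,-8.5],[0,0,0,0,0,-8.5],[0,0,0,0,0,-8.5],[0,0,0,0,0,-8.5],[0,0,0,0,0,-8.5]]]' |head -3
python3 -m crank '[[[0,0,0,0,0,-8.5],[0,0,0,0,0,-8.5],[0,0,0,0,0,-8.5],[0,0,0,0,0,-8.5],[0,0,0,0,0,-8.5],[0,0,0,0,0,-8.5],[0,0,0,0,0,-8.5],[0,0,0,0,0,-8.5]]]' | head -3
python3 -m crank '[[[0,0,0,0,0,-8.5],[0,0,0,0,0,-8.5],[0,0,0,0,0,-8.5],[0,0,0,0,0,-8.5],[0,0,0,0,0,-8.5],[0,0,0,0,0,0],[0,0,0,0,0,0]]]'
python3 -c "
from h import *
go(.5183,.0273,.113,169)"
```

```text
t: 12.9
position: [0.5112, -0.0367, 0.222]
eef_rot: [179.5, -0.3, 54.2]
t: 13.7
position: [0.5112, -0.0367, 0.222]
eef_rot: [179.5, 0.3, 122.2]
t: 14.4
position: [0.5109, -0.0366, 0.2212]
eef_rot: [179.9, 0.5, 164.1]
force: [0.1, -0.3, -0.6]
finger_gap: 0.0851
grasp_force: 0.0
pose [ 0.5109 -0.0366  0.2212] [179.88   0.49 164.13] -> dx 0.0104 dy 0.0635 dz 0.1082 rz -4.87 F [ 0.1 -0.3 -0.6] gap 0.0851
```

```bash
sed -i 's/print("pose"/from scipy.spatial.transform import Rotation as R;yw=w if yaw is None else yaw;print("rotvec",(R.from_euler("xyz",s["eef_rot"],degrees=True).inv()*R.from_euler("xyz",[180,0,yw],degrees=True)).as_rotvec(degrees=True).round(2));print("pose"/' h.py
python3 -m crank '[[[0.0026,0.016,0,0,0,0],[0.0026,0.016,0,0,0,0],[0.0026,0.016,0,0,0,0],[0.0026,0.0155,0,0,0,0],[0,0,0,0,0.49,-4.87],[0,0,0,0,0,0],[0,0,0,0,0,0]]]' | head -3
python3 -c "
from h import *
go(.5183,.0273,.113,169)
p,d=vision.grab_frame('wrist'); cv2.imwrite('pics/w3.png',p[:,:,::-1])
for q in ('square','bottle'):
  for r in trace('wrist',q)[:1]:
    P=cloud('wrist',d,r['pixels']);z,Q=topcircle(P);print(q,z,cv2.minAreaRect((Q[:,:2]*1000).astype(np.float32)))"
```

```text
t: 15.1
position: [0.5177, 0.0275, 0.2204]
eef_rot: [179.9, -0.1, 169.0]
rotvec [ 0.08 -0.06  0.03]
pose [0.5177 0.0275 0.2204] [ 1.7992e+02 -6.0000e-02  1.6903e+02] -> dx -0.0007 dy -0.0001 dz 0.1074 rz 0.03 F [-0.5  0.   0. ] gap 0.0851
square 0.1467545289781877 ((518.0413818359375, 27.05674934387207), (44.964393615722656, 44.74243927001953), 77.86241149902344)
bottle 0.09836992322423854 ((582.87890625, 14.943159103393555), (41.85686492919922, 42.555816650390625), 79.6405258178711)
```

```bash
python3 -m crank '[[[0,0,0.02,0,0,0.8],[0,0,0.03,0,0,0],[0,0,0.03,0,0,0],[0,0,0.02,0,0,0],[0,0,0.0074,0,0,0],[0,0,0,0,0,0]]]'|head -3
python3 -m crank '[[[0,0,0,0,0,0],[0,0,0,0,0,0],[0,0,0,0,0,0],[0,0,0,0,0,0],[0,0,0,0,0,0],[0,0,0,0,0,0]]]' 0.03 60
python3 -c "
from h import *
go(.487,-.299,.115,168.2)"
```

```text
t: 15.85
position: [0.5167, 0.0276, 0.112]
eef_rot: [179.9, -0.2, 168.4]
t: 16.45
position: [0.5182, 0.0277, 0.1141]
eef_rot: [179.9, 0.1, 168.4]
force: [-1.3, -0.8, 7.2]
finger_gap: 0.0442
grasp_force: 61.7
rotvec [0.09 0.06 0.21]
pose [0.5182 0.0277 0.1141] [1.7991e+02 6.0000e-02 1.6841e+02] -> dx -0.0350 dy -0.3263 dz -0.0009 rz 0.21 F [-1.3 -0.8  7.2] gap 0.0442
```

```bash
python3 -m crank '[[[0,0,-0.015,0,0,0],[0,0,-0.025,0,0,0],[0,0,-0.025,0,0,0],[0,0,-0.02,0,0,0],[-0.0018,-0.0163,0,0,0,0],[-0.0035,-0.0326,0,0,0,0],[-0.0035,-0.0326,0,0,0,0],[-0.0035,-0.0326,0,0,0,0]]]'|head -3
python3 -m crank '[[[-0.0035,-0.0326,0,0,0,0],[-0.0035,-0.0326,0,0,0,0],[-0.0035,-0.0326,0,0,0,0],[-0.0035,-0.0326,0,0,0,0],[-0.0035,-0.0326,0,0,0,0],[-0.0035,-0.0326,0,0,0,0],[-0.0018,-0.0163,0,0,0,0],[0,0,0,0,0,0]]]'|head -3
python3 -m crank '[[[0,0,0.02,0,0,0],[0,0,0.025,0,0,0],[0,0,0.02,0,0,0],[0,0,0.01,0,0,0],[0,0,0.004,0,0,0],[0,0,0.002,0,0,0],[0,0,0,0,0,0],[0,0,0,0,0,0]]]'
python3 -c "
from h import *
go(.487,-.299,.1131,168.2)"
```

```text
t: 17.25
position: [0.5061, -0.0874, 0.1972]
eef_rot: [179.9, -0.1, 168.5]
t: 18.05
position: [0.486, -0.3003, 0.1965]
eef_rot: [179.9, -0.1, 168.3]
t: 18.85
position: [0.4868, -0.2988, 0.1172]
eef_rot: [179.9, -0.0, 168.4]
force: [-0.2, -0.8, -2.5]
finger_gap: 0.0441
grasp_force: 62.1
rotvec [ 0.05 -0.    0.23]
pose [ 0.4868 -0.2988  0.1172] [179.95  -0.   168.43] -> dx -0.0002 dy -0.0002 dz 0.0041 rz 0.23 F [-0.2 -0.8 -2.5] gap 0.0441
```

```bash
python3 -m crank '[[[0,0,0.002,0,0,0],[0,0,0.0015,0,0,0],[0,0,0.0005,0,0,0],[0,0,0.0005,0,0,0],[0,0,0,0,0,0]]]'|head -4
python3 -m crank '[[[0,0,0,0,0,0],[0,0,0,0,0,0],[0,0,0,0,0,0],[0,0,0,0,0,0],[0,0,-0.02,0,0,0],[0,0,-0.04,0,0,0],[0,0,-0.04,0,0,8.04],[0,0,-0.04,0,0,8.04]]]' 0.085 |head -3
python3 -m crank '[[[0,0,0,0,0,8.04],[0,0,0,0,0,8.04],[0,0,0,0,0,8.04],[0,0,0,0,0,8.04],[0,0,0,0,0,8.04],[0,0,0,0,0,8.04],[0,0,0,0,0,8.04],[0,0,0,0,0,8.04]]]'|head -3
python3 -m crank '[[[0,0,0,0,0,8.04],[0,0,0,0,0,0],[0,0,0,0,0,0]]]' | head -3
python3 -c "
from h import *
go(.5945,.0800,.25,80)"
```

```text
t: 19.35
position: [0.4866, -0.2988, 0.1131]
eef_rot: [179.9, 0.0, 168.4]
force: [-2.4, 0.5, 6.3]
t: 20.15
position: [0.4862, -0.2987, 0.2529]
eef_rot: [179.9, -0.1, 152.0]
t: 20.95
position: [0.4865, -0.2988, 0.2515]
eef_rot: [-179.9, -0.1, 87.7]
t: 21.25
position: [0.4865, -0.2988, 0.2516]
eef_rot: [-179.9, -0.1, 80.2]
rotvec [-0.1  -0.09  0.18]
pose [ 0.4865 -0.2988  0.2516] [-1.799e+02 -9.000e-02  8.018e+01] -> dx 0.3917 dy 0.0418 dz 0.0016 rz 0.18 F [ 0.1 -0.8 -0.4] gap 0.0850
```

```bash
python3 -m crank '[[[0.0196,0.0021,0,0,0,0],[0.0392,0.0042,0,0,0,0],[0.0392,0.0042,0,0,0,0],[0.0392,0.0042,0,0,0,0],[0.0392,0.0042,0,0,0,0],[0.0392,0.0042,0,0,0,0],[0.0392,0.0042,0,0,0,0],[0.0392,0.0042,0,0,0,0]]]'|head -3
python3 -m crank '[[[0.0392,0.0042,0,0,0,0],[0.0392,0.0042,0,0,0,0],[0.0196,0.0021,0,0,0,0.18],[0,0,0.01,0,0,0],[0,0,0,0,0,0],[0,0,0,0,0,0]]]'|head -3
python3 -c "
from h import *
go(.5945,.0800,.1,80)
p,d=vision.grab_frame('wrist'); cv2.imwrite('pics/w4.png',p[:,:,::-1])
for q in ('straight','bottle'):
  for r in trace('wrist',q)[:1]:
    P=cloud('wrist',d,r['pixels']);z,Q=topcircle(P);print(q,z,cv2.minAreaRect((Q[:,:2]*1000).astype(np.float32)))"
```

```text
t: 22.05
position: [0.5689, -0.0132, 0.2522]
eef_rot: [-179.9, -0.1, 80.2]
t: 22.65
position: [0.5955, 0.079, 0.2418]
eef_rot: [-179.9, -0.0, 79.8]
rotvec [-0.15 -0.04 -0.19]
pose [0.5955 0.079  0.2418] [-1.7985e+02 -4.0000e-02  7.9810e+01] -> dx 0.0008 dy -0.0012 dz 0.1418 rz -0.19 F [ 0.4 -0.2  0.8] gap 0.0852
straight 0.14694621831263416 ((595.5335693359375, 79.06704711914062), (28.124845504760742, 29.588499069213867), 2.436648368835449)
bottle 0.09939699959391789 ((583.8563232421875, 15.284730911254883), (42.19028091430664, 41.68441390991211), 34.28040313720703)
```

View pics/w4.png

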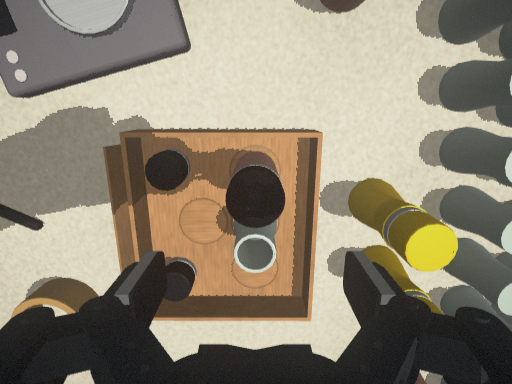

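The straight grinder is at (255,195), with the square's and the waisted's rings now empty, and the fingers are clear. I'll descend on it.

```bash
python3 -m crank '[[[0,-0.0006,0.025,0,0,0],[0,0,0.035,0,0,0],[0,0,0.035,0,0,0],[0,0,0.03,0,0,0],[0,0,0.0168,0,0,0],[0,0,0,0,0,0]]]'|head -3
python3 -m crank '[[[0,0,0,0,0,0],[0,0,0,0,0,0],[0,0,0,0,0,0],[0,0,0,0,0,0],[0,0,0,0,0,0],[0,0,0,0,0,0]]]' 0.03 60
python3 -c "
from h import *
go(.582,-.299,.100,80)"
```

```text
t: 23.4
position: [0.5935, 0.0792, 0.0979]
eef_rot: [-179.7, 0.0, 79.8]
t: 24.0
position: [0.5963, 0.0804, 0.1025]
eef_rot: [179.9, -0.1, 79.8]
force: [-0.9, -0.3, 5.9]
finger_gap: 0.0489
grasp_force: 62.3
rotvec [ 0.09 -0.13 -0.2 ]
pose [0.5963 0.0804 0.1025] [ 1.7991e+02 -1.3000e-01  7.9810e+01] -> dx -0.3759 dy 0.0531 dz 0.0025 rz -0.19 F [-0.9 -0.3  5.9] gap 0.0489
```

```bash
python3 -m crank '[[[0,0,-0.02,0,0,0],[0,0,-0.03,0,0,0],[0,0,-0.035,0,0,0],[0,0,-0.03,0,0,0],[0,0,-0.01,0,0,0],[-0.0188,0.0028,0,0,0,0],[-0.0376,0.0056,0,0,0,0],[-0.0376,0.0056,0,0,0,0]]]'|head -3
python3 -m crank '[[[-0.0376,0.0056,0,0,0,0],[-0.0376,0.0056,0,0,0,0],[-0.0376,0.0056,0,0,0,0],[-0.0376,0.0056,0,0,0,0],[-0.0376,0.0056,0,0,0,0],[-0.0376,0.0056,0,0,0,0],[-0.0376,0.0056,0,0,0,0],[-0.0188,0.0028,0,0,0,0]]]'|head -3
python3 -m crank '[[[0,0,0.02,0,0,0],[0,0,0.03,0,0,0],[0,0,0.035,0,0,0],[0,0,0.02,0,0,0],[0,0,0.01,0,0,0],[0,0,0.005,0,0,0],[0,0,0,0,0,0],[0,0,0,0,0,0]]]'
python3 -c "
from h import *
go(.585,-.299,.1012,80)"
```

```text
t: 24.8
position: [0.5922, -0.0153, 0.2241]
eef_rot: [-179.8, -0.1, 79.9]
t: 25.6
position: [0.5832, -0.3027, 0.223]
eef_rot: [-179.8, -0.1, 79.7]
t: 26.4
position: [0.5845, -0.2999, 0.1061]
eef_rot: [180.0, -0.0, 79.8]
force: [0.4, 0.7, -2.7]
finger_gap: 0.0486
grasp_force: 62.7
rotvec [ 0.02 -0.05 -0.19]
pose [ 0.5845 -0.2999  0.1061] [ 1.7998e+02 -5.0000e-02  7.9810e+01] -> dx 0.0010 dy 0.0003 dz 0.0049 rz -0.19 F [ 0.4  0.7 -2.7] gap 0.0486
```

```bash
python3 -m crank '[[[0,0,0.002,0,0,0],[0,0,0.002,0,0,0],[0,0,0.001,0,0,0],[0,0,0.0005,0,0,0],[0,0,0,0,0,0]]]'|head -4
python3 -m crank '[[[0,0,0,0,0,0],[0,0,0,0,0,0],[0,0,0,0,0,0],[0,0,0,0,0,0],[0,0,-0.02,0,0,0],[0,0,-0.04,0,0,0],[0,0,-0.04,0,0,0],[0,0,-0.02,0,0,0]]]' 0.068
python3 -c "
from h import *
p,d=vision.grab_frame('wrist'); cv2.imwrite('pics/w5.png',p[:,:,::-1])
go(.5835,.0156,.22,80)"
```

```text
t: 26.9
position: [0.5842, -0.3001, 0.1015]
eef_rot: [179.9, -0.0, 79.8]
force: [-2.6, 0.9, 7.6]
t: 27.7
position: [0.5847, -0.3003, 0.2231]
eef_rot: [179.9, -0.0, 79.8]
force: [-0.2, 0.6, 0.1]
finger_gap: 0.0681
grasp_force: 0.0
rotvec [ 0.33  0.05 -0.19]
pose [ 0.5854 -0.3006  0.2256] [1.7967e+02 5.0000e-02 7.9800e+01] -> dx 0.3109 dy -0.0578 dz 0.0056 rz -0.20 F [-0.4 -0.6  1.8] gap 0.0683
```

View pics/w5.png

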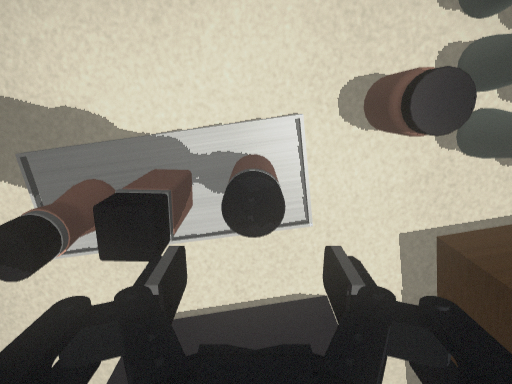

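All three stand upright in the tray: waisted (30,245), square (135,225), straight (253,200). Now the bottle.

```bash
python3 -m crank '[[[0.0194,-0.0036,0,0,0,0],[0.0389,-0.0072,0,0,0,0],[0.0389,-0.0072,0,0,0,0],[0.0389,-0.0072,0,0,0,0],[0.0389,-0.0072,0,0,0,0],[0.0389,-0.0072,0,0,0,0],[0.0389,-0.0072,0,0,0,0],[0.0389,-0.0072,0,0,0,0]]]'|head -3
python3 -m crank '[[[0.0194,-0.0036,0,0,0,0],[0,0,0.01,0,0,0],[0,0,0,0,0,0],[0,0,0,0,0,0]]]'|head -3
python3 -c "
from h import *
go(.5835,.0156,.07,80)
p,d=vision.grab_frame('wrist')
for q in ['bottle']:
  for r in trace('wrist',q)[:1]:
    P=cloud('wrist',d,r['pixels']);z,Q=topcircle(P);print(q,z,cv2.minAreaRect((Q[:,:2]*1000).astype(np.float32)))"
```

```text
t: 28.55
position: [0.5812, -0.0009, 0.2184]
eef_rot: [-179.8, -0.1, 79.8]
t: 28.95
position: [0.5816, 0.016, 0.2087]
eef_rot: [-179.8, -0.0, 79.8]
rotvec [-0.2  -0.04 -0.23]
pose [0.5816 0.016  0.2087] [-1.798e+02 -4.000e-02  7.977e+01] -> dx -0.0000 dy 0.0019 dz 0.1387 rz -0.23 F [ 0.1 -0.6 -0.5] gap 0.0681
bottle 0.09932738215298441 ((584.0105590820312, 14.933042526245117), (41.647865295410156, 41.99361801147461), 53.511146545410156)
```

```bash
python3 -m crank '[[[0,0.002,0.025,0,0,0],[0,0,0.035,0,0,0],[0,0,0.035,0,0,0],[0,0,0.03,0,0,0],[0,0,0.012,0,0,0],[0,0,0,0,0,0]]]'|head -4
python3 -m crank '[[[0,0,0,0,0,0],[0,0,0,0,0,0],[0,0,0,0,0,0],[0,0,0,0,0,0],[0,0,0,0,0,0]]]' 0.03 50
python3 -c "
from h import *
go(.471,.293,.2,80)"
```

```text
t: 29.65
position: [0.5831, 0.0156, 0.0713]
eef_rot: [-179.7, -0.0, 79.7]
force: [0.5, -0.1, 0.7]
t: 30.15
position: [0.5853, 0.0163, 0.075]
eef_rot: [179.9, -0.1, 79.8]
force: [-1.4, -0.4, 6.0]
finger_gap: 0.0422
grasp_force: 50.8
rotvec [ 0.11 -0.1  -0.2 ]
pose [0.5853 0.0163 0.075 ] [ 1.7989e+02 -1.0000e-01  7.9800e+01] -> dx 0.2521 dy -0.1615 dz -0.1250 rz -0.20 F [-1.4 -0.4  6. ] gap 0.0422
```

```bash
python3 -m crank '[[[0,0,-0.02,0,0,0],[0,0,-0.03,0,0,0],[0,0,-0.03,0,0,0],[0,0,-0.02,0,0,0],[0.014,-0.009,0,0,0,0],[0.028,-0.0179,0,0,0,0],[0.028,-0.0179,0,0,0,0],[0.028,-0.0179,0,0,0,0]]]'|head -3
python3 -m crank '[[[0.028,-0.0179,0,0,0,0],[0.028,-0.0179,0,0,0,0],[0.028,-0.0179,0,0,0,0],[0.028,-0.0179,0,0,0,0],[0.028,-0.0179,0,0,0,0],[0.014,-0.009,0,0,0,0],[0,0,0,0,0,0],[0,0,0,0,0,0]]]'|head -7
python3 -c "
from h import *
go(.471,.293,.115,80)
p,d=vision.grab_frame('wrist'); cv2.imwrite('pics/w6.png',p[:,:,::-1])"
```

```text
t: 30.95
position: [0.5385, 0.1253, 0.172]
eef_rot: [-179.8, -0.1, 79.8]
t: 31.75
position: [0.4697, 0.2927, 0.1729]
eef_rot: [-179.9, -0.0, 79.9]
force: [0.1, 0.7, -2.1]
finger_gap: 0.0424
grasp_force: 51.3
rotvec [-0.11 -0.02 -0.14]
pose [0.4697 0.2927 0.1729] [-1.7989e+02 -2.0000e-02  7.9860e+01] -> dx 0.0005 dy 0.0012 dz 0.0579 rz -0.14 F [ 0.1  0.7 -2.1] gap 0.0424
```

View pics/w6.png

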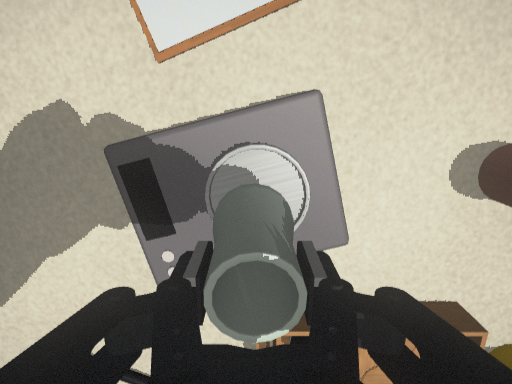

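```bash
python3 -c "
from h import *
print(plane('wrist',(206,190),.048),plane('wrist',(310,190),.048),plane('wrist',(258,143),.048))"
python3 -m crank '[[[0.0005,0.001,0.02,0,0,0],[0,0,0.02,0,0,0],[0,0,0.01,0,0,0],[0,0,0.005,0,0,0],[0,0,0.002,0,0,0],[0,0,0,0,0,0]]]'
```

```text
[0.4289805  0.30482991 0.048     ] [0.51743688 0.28906161 0.048     ] [0.48016207 0.33650486 0.048     ]
t: 32.4
position: [0.4716, 0.293, 0.1169]
eef_rot: [-179.9, -0.1, 79.8]
force: [-0.4, 0.6, -1.7]
finger_gap: 0.0423
grasp_force: 51.3
```

```bash
python3 -m crank '[[[0,0,0.002,0,0,0],[0,0,0.002,0,0,0],[0,0,0.001,0,0,0],[0,0,0,0,0,0]]]'|head -4
python3 -m crank '[[[0,0,0.0005,0,0,0],[0,0,0,0,0,0]]]'|head -4
```

```text
t: 32.8
position: [0.4714, 0.2934, 0.112]
eef_rot: [-180.0, -0.1, 79.8]
force: [-1.7, -0.5, 2.4]
t: 33.0
position: [0.4714, 0.2935, 0.112]
eef_rot: [-180.0, -0.1, 79.8]
force: [-1.7, -0.7, 6.3]
```

```bash
python3 -m crank '[[[0,0,0,0,0,0],[0,0,0,0,0,0],[0,0,0,0,0,0],[0,0,0,0,0,0],[0,0,-0.02,0,0,0],[0,0,-0.04,0,0,0],[0,0,-0.04,0,0,0],[0,0,-0.015,0,0,0]]]' 0.068|head -3
python3 -m crank '[[[0,0,0,0,0,0],[0,0,0,0,0,0]]]'|head -3
python3 -c "
from h import *
go(.5845,-.3,.225,80)
p,d=vision.grab_frame('wrist'); cv2.imwrite('pics/w7.png',p[:,:,::-1])
for q in ['bottle']:
  for r in trace('wrist',q)[:1]:
    P=cloud('wrist',d,r['pixels']);z,Q=topcircle(P);print(q,z,cv2.minAreaRect((Q[:,:2]*1000).astype(np.float32)))"
```

```text
t: 33.8
position: [0.4724, 0.2936, 0.23]
eef_rot: [179.9, -0.3, 79.8]
t: 34.0
position: [0.4713, 0.2929, 0.2251]
eef_rot: [-179.9, -0.1, 79.8]
rotvec [-0.11 -0.06 -0.19]
pose [0.4713 0.2929 0.2251] [-1.7989e+02 -6.0000e-02  7.9810e+01] -> dx -0.5635 dy 0.2164 dz 0.0001 rz -0.19 F [ 0.3 -0.8 -0.9] gap 0.0680
bottle 0.13423916608358707 ((468.85870361328125, 292.0457458496094), (42.4072151184082, 40.98396682739258), 83.22698974609375)
```

View pics/w7.png

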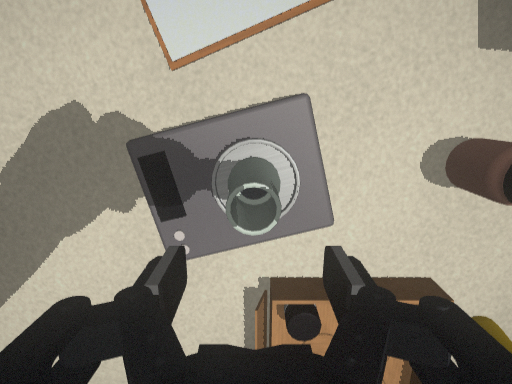

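The bottle stands upright in the pan at (255,195), with its rim 134 mm above the table as expected. Now I'll return the straight grinder.

```bash
python3 -m crank '[[[-0.0188,0.0072,0,0,0,0],[-0.0376,0.0144,0,0,0,0],[-0.0376,0.0144,0,0,0,0],[-0.0376,0.0144,0,0,0,0],[-0.0376,0.0144,0,0,0,0],[-0.0376,0.0144,0,0,0,0],[-0.0376,0.0144,0,0,0,0],[-0.0376,0.0144,0,0,0,0]]]'|head -3
python3 -m crank '[[[-0.0376,0.0144,0,0,0,0],[-0.0376,0.0144,0,0,0,0],[-0.0376,0.0144,0,0,0,0],[-0.0376,0.0144,0,0,0,0],[-0.0376,0.0144,0,0,0,0],[-0.0376,0.0144,0,0,0,0],[-0.0376,0.0144,0,0,0,0],[-0.0188,0.0072,0,0,0,0]]]'|head -3
python3 -m crank '[[[0,0,0,0,0,0],[0,0,0,0,0,0]]]'|head -3
python3 -c "
from h import *
go(.5845,-.3,.1005,80)
p,d=vision.grab_frame('wrist')
for q in ['straight']:
  for r in trace('wrist',q)[:1]:
    P=cloud('wrist',d,r['pixels']);z,Q=topcircle(P);print(q,z,cv2.minAreaRect((Q[:,:2]*1000).astype(np.float32)))"
```

```text
t: 34.9
position: [0.527, -0.0053, 0.2237]
eef_rot: [-179.8, -0.1, 79.8]
t: 35.7
position: [0.5836, -0.3032, 0.2221]
eef_rot: [-179.7, -0.1, 79.7]
t: 35.9
position: [0.5835, -0.3002, 0.223]
eef_rot: [-179.8, -0.2, 79.8]
rotvec [-0.25 -0.15 -0.24]
pose [ 0.5835 -0.3002  0.223 ] [-1.7975e+02 -1.5000e-01  7.9760e+01] -> dx 0.0004 dy 0.0009 dz 0.1225 rz -0.24 F [ 0.3  0.3 -0.3] gap 0.0684
```

```bash
python3 -m crank '[[[0,0.001,0.025,0,0,0],[0,0,0.035,0,0,0],[0,0,0.03,0,0,0],[0,0,0.02,0,0,0],[0,0,0.012,0,0,0],[0,0,0,0,0,0]]]'|head -3
python3 -m crank '[[[0,0,0,0,0,0],[0,0,0,0,0,0],[0,0,0,0,0,0],[0,0,0,0,0,0],[0,0,0,0,0,0]]]' 0.03 60
python3 -c "
from h import *
go(.5955,.080,.1012,80)"
```

```text
t: 36.6
position: [0.5841, -0.2989, 0.1013]
eef_rot: [-179.8, -0.1, 79.9]
t: 37.1
position: [0.5855, -0.3006, 0.1045]
eef_rot: [179.9, -0.1, 79.8]
force: [-1.7, 0.3, 5.7]
finger_gap: 0.0486
grasp_force: 62.6
rotvec [ 0.05 -0.05 -0.2 ]
pose [ 0.5855 -0.3006  0.1045] [ 1.7995e+02 -5.0000e-02  7.9800e+01] -> dx 0.3764 dy -0.0576 dz 0.0033 rz -0.20 F [-1.7  0.3  5.7] gap 0.0486
```

```bash
python3 -m crank '[[[0,0,-0.015,0,0,0],[0,0,-0.025,0,0,0],[0,0,-0.025,0,0,0],[0,0,-0.02,0,0,0],[0.0188,-0.0029,0,0,0,0],[0.0376,-0.0058,0,0,0,0],[0.0376,-0.0058,0,0,0,0],[0.0376,-0.0058,0,0,0,0]]]'|head -3
python3 -m crank '[[[0.0376,-0.0058,0,0,0,0],[0.0376,-0.0058,0,0,0,0],[0.0376,-0.0058,0,0,0,0],[0.0376,-0.0058,0,0,0,0],[0.0376,-0.0058,0,0,0,0],[0.0376,-0.0058,0,0,0,0],[0.0188,-0.0029,0,0,0,0],[0,0,0,0,0,0]]]'|head -3
python3 -m crank '[[[0,0,0.02,0,0,0],[0,0,0.02,0,0,0],[0,0,0.02,0,0,0],[0,0,0.01,0,0,0],[0,0,0,0,0,0],[0,0,0,0,0,0]]]'
python3 -c "
from h import *
go(.5955,.080,.1055,80)"
```

```text
t: 37.9
position: [0.5877, -0.1655, 0.1869]
eef_rot: [-179.8, -0.1, 79.8]
t: 38.7
position: [0.5937, 0.083, 0.1873]
eef_rot: [-179.8, -0.1, 80.0]
t: 39.3
position: [0.5945, 0.0797, 0.1188]
eef_rot: [-179.9, -0.1, 79.8]
force: [0.9, -0.4, -1.2]
finger_gap: 0.0487
grasp_force: 62.6
rotvec [-0.08 -0.08 -0.22]
pose [0.5945 0.0797 0.1188] [-1.7992e+02 -8.0000e-02  7.9780e+01] -> dx 0.0005 dy 0.0010 dz 0.0133 rz -0.22 F [ 0.9 -0.4 -1.2] gap 0.0487
```

```bash
python3 -m crank '[[[0.0005,0.001,0.006,0,0,0],[0,0,0.004,0,0,0],[0,0,0.002,0,0,0],[0,0,0.001,0,0,0],[0,0,0,0,0,0],[0,0,0,0,0,0]]]'|head -4
python3 -m crank '[[[0,0,0.001,0,0,0],[0,0,0,0,0,0]]]'|head -4
```

```text
t: 39.9
position: [0.5955, 0.0803, 0.1056]
eef_rot: [-179.9, -0.1, 79.8]
force: [-0.7, 0.5, -0.4]
t: 40.1
position: [0.5955, 0.0805, 0.1055]
eef_rot: [-180.0, -0.1, 79.8]
force: [-1.3, 0.0, 5.2]
```

```bash
python3 -m crank '[[[0,0,0,0,0,0],[0,0,0,0,0,0],[0,0,0,0,0,0],[0,0,0,0,0,0],[0,0,-0.02,0,0,0],[0,0,-0.04,0,0,0],[0,0,-0.04,0,0,-8.05],[0,0,-0.03,0,0,-8.05]]]' 0.07|head -3
python3 -m crank '[[[0,0,-0.01,0,0,-8.05],[0,0,0,0,0,-8.05],[0,0,0,0,0,-8.05],[0,0,0,0,0,-8.05],[0,0,0,0,0,-8.05],[0,0,0,0,0,-8.05],[0,0,0,0,0,-8.05],[0,0,0,0,0,-8.05]]]' 0.085|head -3
python3 -m crank '[[[0,0,0,0,0,-8.05],[0,0,0,0,0,0],[0,0,0,0,0,0]]]'|head -3
python3 -c "
from h import *
go(.4866,-.2988,.24,168.4)"
```

```text
t: 40.9
position: [0.5959, 0.0801, 0.2369]
eef_rot: [179.9, -0.1, 96.2]
t: 41.7
position: [0.5957, 0.0801, 0.2443]
eef_rot: [179.9, -0.1, 160.6]
t: 42.0
position: [0.5957, 0.0801, 0.2443]
eef_rot: [179.9, -0.1, 168.2]
rotvec [ 0.08 -0.09 -0.24]
pose [0.5957 0.0801 0.2443] [ 1.7992e+02 -9.0000e-02  1.6816e+02] -> dx 0.0290 dy -0.3932 dz 0.0043 rz -0.24 F [-0.4 -0.2  1. ] gap 0.0848
```

```bash
python3 -m crank '[[[0.0015,-0.0197,0,0,0,-0.24],[0.0029,-0.0393,0,0,0,0],[0.0029,-0.0393,0,0,0,0],[0.0029,-0.0393,0,0,0,0],[0.0029,-0.0393,0,0,0,0],[0.0029,-0.0393,0,0,0,0],[0.0029,-0.0393,0,0,0,0],[0.0029,-0.0393,0,0,0,0]]]'|head -3
python3 -m crank '[[[0.0029,-0.0393,0,0,0,0],[0.0029,-0.0393,0,0,0,0],[0.0015,-0.0197,0,0,0,0],[0,0,0,0,0,0],[0,0,0,0,0,0]]]'|head -3
python3 -c "
from h import *
go(.4866,-.2988,.113,168.4)
p,d=vision.grab_frame('wrist'); cv2.imwrite('pics/w8.png',p[:,:,::-1])
for q in ['square']:
  for r in trace('wrist',q)[:1]:
    P=cloud('wrist',d,r['pixels']);z,Q=topcircle(P);print(q,z,cv2.minAreaRect((Q[:,:2]*1000).astype(np.float32)))"
```

```text
t: 42.8
position: [0.5153, -0.206, 0.2442]
eef_rot: [179.9, -0.1, 168.4]
t: 43.3
position: [0.4892, -0.2996, 0.2438]
eef_rot: [179.9, -0.1, 168.4]
rotvec [ 0.11 -0.1   0.04]
pose [ 0.4892 -0.2996  0.2438] [ 1.7989e+02 -1.0000e-01  1.6844e+02] -> dx 0.0027 dy 0.0003 dz 0.1308 rz 0.04 F [ 0.   0.9 -1. ] gap 0.0846
square 0.14606345154976363 ((487.0648498535156, -298.7834167480469), (44.83135986328125, 44.04289245605469), 78.40986633300781)
```

```bash
python3 -m crank '[[[0.0022,0,0.025,0,0,0],[0,0,0.035,0,0,0],[0,0,0.035,0,0,0],[0,0,0.025,0,0,0],[0,0,0.0105,0,0,0],[0,0,0,0,0,0]]]'|head -3
python3 -m crank '[[[0,0,0,0,0,0],[0,0,0,0,0,0],[0,0,0,0,0,0],[0,0,0,0,0,0],[0,0,0,0,0,0],[0,0,0,0,0,0]]]' 0.03 60
python3 -c "
from h import *
go(.5183,.0274,.1151,168.4)"
```

```text
t: 44.0
position: [0.4866, -0.2975, 0.1123]
eef_rot: [179.9, -0.2, 168.7]
t: 44.6
position: [0.4879, -0.2995, 0.1151]
eef_rot: [180.0, 0.1, 168.6]
force: [-0.2, -0.5, 6.8]
finger_gap: 0.0443
grasp_force: 62.2
rotvec [0.02 0.08 0.18]
pose [ 0.4879 -0.2995  0.1151] [1.7998e+02 8.0000e-02 1.6858e+02] -> dx 0.0349 dy 0.3264 dz 0.0000 rz 0.18 F [-0.2 -0.5  6.8] gap 0.0443
```

```bash
python3 -m crank '[[[0,0,-0.015,0,0,0],[0,0,-0.025,0,0,0],[0,0,-0.025,0,0,0],[0,0,-0.02,0,0,0],[0.0017,0.0163,0,0,0,0.18],[0.0035,0.0326,0,0,0,0],[0.0035,0.0326,0,0,0,0],[0.0035,0.0326,0,0,0,0]]]'|head -3
python3 -m crank '[[[0.0035,0.0326,0,0,0,0],[0.0035,0.0326,0,0,0,0],[0.0035,0.0326,0,0,0,0],[0.0035,0.0326,0,0,0,0],[0.0035,0.0326,0,0,0,0],[0.0035,0.0326,0,0,0,0],[0.0017,0.0163,0,0,0,0],[0,0,0,0,0,0]]]'|head -3
python3 -m crank '[[[0,0,0.02,0,0,0],[0,0,0.02,0,0,0],[0,0,0.02,0,0,0],[0,0,0.01,0,0,0],[0,0,0,0,0,0],[0,0,0,0,0,0]]]'
python3 -c "
from h import *
go(.5185,.0274,.1161,168.4)"
```

```text
t: 45.4
position: [0.4972, -0.1827, 0.1971]
eef_rot: [179.9, -0.2, 168.4]
t: 46.2
position: [0.5174, 0.0301, 0.1975]
eef_rot: [179.9, -0.2, 168.6]
t: 46.8
position: [0.5182, 0.0273, 0.1292]
eef_rot: [179.9, -0.1, 168.4]
force: [-0.2, -0.7, -1.9]
finger_gap: 0.0444
grasp_force: 62.1
rotvec [ 0.08 -0.09 -0.01]
pose [0.5182 0.0273 0.1292] [ 1.7992e+02 -9.0000e-02  1.6839e+02] -> dx -0.0003 dy 0.0001 dz 0.0131 rz -0.01 F [-0.2 -0.7 -1.9] gap 0.0444
```

```bash
python3 -m crank '[[[0,0,0.006,0,0,0],[0,0,0.004,0,0,0],[0,0,0.002,0,0,0],[0,0,0.001,0,0,0],[0,0,0,0,0,0],[0,0,0,0,0,0]]]'|head -4
python3 -m crank '[[[0,0,0.001,0,0,0],[0,0,0,0,0,0]]]'|head -4
```

```text
t: 47.4
position: [0.5183, 0.0275, 0.1162]
eef_rot: [179.9, -0.1, 168.4]
force: [-0.3, -0.5, -0.4]
t: 47.6
position: [0.5184, 0.0275, 0.1161]
eef_rot: [179.9, -0.0, 168.4]
force: [-3.8, -1.5, 6.3]
```

```bash
python3 -m crank '[[[0,0,0,0,0,0],[0,0,0,0,0,0],[0,0,0,0,0,0],[0,0,0,0,0,0],[0,0,-0.02,0,0,0],[0,0,-0.04,0,0,0],[0,0,-0.04,0,0,8.04],[0,0,-0.03,0,0,8.04]]]' 0.085|head -3
python3 -m crank '[[[0,0,0,0,0,8.04],[0,0,0,0,0,8.04],[0,0,0,0,0,8.04],[0,0,0,0,0,8.04],[0,0,0,0,0,8.04],[0,0,0,0,0,8.04],[0,0,0,0,0,8.04],[0,0,0,0,0,8.04]]]'|head -3
python3 -m crank '[[[0,0,0,0,0,8.04],[0,0,0,0,0,0],[0,0,0,0,0,0]]]'|head -3
python3 -c "
from h import *
go(.3932,-.2984,.24,80)"
```

```text
t: 48.4
position: [0.5187, 0.0273, 0.2473]
eef_rot: [179.9, -0.0, 152.0]
t: 49.2
position: [0.5184, 0.0274, 0.2448]
eef_rot: [-179.9, -0.1, 87.7]
t: 49.5
position: [0.5184, 0.0273, 0.2448]
eef_rot: [-179.9, -0.1, 80.2]
rotvec [-0.1  -0.08  0.17]
pose [0.5184 0.0273 0.2448] [-1.799e+02 -8.000e-02  8.017e+01] -> dx -0.3423 dy -0.0677 dz 0.0048 rz 0.17 F [-0.1  0.2  0.4] gap 0.0851
```

```bash
python3 -m crank '[[[-0.019,-0.0038,0,0,0,0],[-0.038,-0.0075,0,0,0,0],[-0.038,-0.0075,0,0,0,0],[-0.038,-0.0075,0,0,0,0],[-0.038,-0.0075,0,0,0,0],[-0.038,-0.0075,0,0,0,0],[-0.038,-0.0075,0,0,0,0],[-0.038,-0.0075,0,0,0,0]]]'|head -3
python3 -m crank '[[[-0.038,-0.0075,0,0,0,0],[-0.0193,-0.0039,0,0,0,0],[0,0,0,0,0,0],[0,0,0,0,0,0]]]'|head -3
python3 -c "
from h import *
go(.3932,-.2984,.113,80)
p,d=vision.grab_frame('wrist'); cv2.imwrite('pics/w9.png',p[:,:,::-1])
for q in ['waisted']:
  for r in trace('wrist',q)[:1]:
    P=cloud('wrist',d,r['pixels']);z,Q=topcircle(P);print(q,z,cv2.minAreaRect((Q[:,:2]*1000).astype(np.float32)))"
```

```text
t: 50.3
position: [0.4126, -0.2449, 0.2447]
eef_rot: [-179.9, -0.1, 80.1]
t: 50.7
position: [0.392, -0.298, 0.2444]
eef_rot: [-179.9, -0.1, 80.0]
rotvec [-0.09 -0.11  0.01]
pose [ 0.392  -0.298   0.2444] [-1.7991e+02 -1.1000e-01  8.0000e+01] -> dx -0.0002 dy 0.0012 dz 0.1314 rz 0.00 F [ 0.4 -0.5  0.3] gap 0.0847
waisted 0.1459732252809996 ((393.22308349609375, -299.53875732421875), (42.76593780517578, 43.81708526611328), 38.642005920410156)
```

```bash
python3 -m crank '[[[-0.0005,0.0012,0.025,0,0,0],[0,0,0.035,0,0,0],[0,0,0.035,0,0,0],[0,0,0.025,0,0,0],[0,0,0.011,0,0,0],[0,0,0,0,0,0]]]'|head -3
python3 -m crank '[[[0,0,0,0,0,0],[0,0,0,0,0,0],[0,0,0,0,0,0],[0,0,0,0,0,0],[0,0,0,0,0,0],[0,0,0,0,0,0]]]' 0.03 60
python3 -c "
from h import *
go(.5718,-.0490,.1151,80)"
```

```text
t: 51.4
position: [0.3927, -0.2972, 0.1124]
eef_rot: [-179.8, -0.2, 80.1]
t: 52.0
position: [0.3937, -0.299, 0.1152]
eef_rot: [179.9, -0.0, 80.0]
force: [-1.1, 1.3, 6.7]
finger_gap: 0.0439
grasp_force: 60.7
rotvec [ 0.05 -0.02 -0.03]
pose [ 0.3937 -0.299   0.1152] [ 1.7995e+02 -2.0000e-02  7.9970e+01] -> dx 0.2772 dy 0.1318 dz 0.0001 rz -0.03 F [-1.1  1.3  6.7] gap 0.0439
```

```bash
python3 -m crank '[[[0,0,-0.015,0,0,0],[0,0,-0.025,0,0,0],[0,0,-0.025,0,0,0],[0,0,-0.02,0,0,0],[0.0139,0.0066,0,0,0,0],[0.0277,0.0132,0,0,0,0],[0.0277,0.0132,0,0,0,0],[0.0277,0.0132,0,0,0,0]]]'|head -3
python3 -m crank '[[[0.0277,0.0132,0,0,0,0],[0.0277,0.0132,0,0,0,0],[0.0277,0.0132,0,0,0,0],[0.0277,0.0132,0,0,0,0],[0.0277,0.0132,0,0,0,0],[0.0277,0.0132,0,0,0,0],[0.0139,0.0066,0,0,0,0],[0,0,0,0,0,0]]]'|head -3
python3 -m crank '[[[0,0,0.02,0,0,0],[0,0,0.02,0,0,0],[0,0,0.02,0,0,0],[0,0,0.01,0,0,0],[0,0,0,0,0,0],[0,0,0,0,0,0]]]'
python3 -c "
from h import *
go(.5718,-.0490,.1162,80)"
```

```text
t: 52.8
position: [0.4559, -0.2103, 0.1987]
eef_rot: [-179.9, -0.1, 79.9]
t: 53.6
position: [0.5721, -0.0473, 0.1982]
eef_rot: [-179.9, -0.1, 80.1]
t: 54.2
position: [0.5713, -0.0491, 0.1294]
eef_rot: [-179.9, -0.1, 79.9]
force: [-0.3, 0.6, -2.0]
finger_gap: 0.0437
grasp_force: 62.0
rotvec [-0.06 -0.07 -0.06]
pose [ 0.5713 -0.0491  0.1294] [-1.7994e+02 -7.0000e-02  7.9940e+01] -> dx 0.0002 dy 0.0005 dz 0.0132 rz -0.06 F [-0.3  0.6 -2. ] gap 0.0437
```

```bash
python3 -m crank '[[[0,0.0003,0.006,0,0,0],[0,0,0.004,0,0,0],[0,0,0.002,0,0,0],[0,0,0.001,0,0,0],[0,0,0,0,0,0],[0,0,0,0,0,0]]]'|head -4
python3 -m crank '[[[0,0,0.001,0,0,0],[0,0,0,0,0,0]]]'|head -4
python3 -m crank '[[[0,0,0,0,0,0],[0,0,0,0,0,0],[0,0,0,0,0,0],[0,0,0,0,0,0],[0,0,-0.02,0,0,0],[0,0,-0.04,0,0,0],[0,0,-0.04,0,0,0],[0,0,-0.04,0,0,0]]]' 0.085
python3 -m crank '[[[-0.03,-0.015,0,0,0,0],[-0.04,-0.02,0,0,0,0],[-0.04,-0.02,0,0,0,0],[-0.04,-0.02,0,0,0,0],[-0.04,-0.02,0,0,0,0],[-0.02,-0.01,0,0,0,0],[0,0,0,0,0,0],[0,0,0,0,0,0]]]'
python3 - <<'E'
from h import *
np.set_printoptions(precision=4,suppress=True)
p,d=vision.grab_frame("top"); cv2.imwrite("pics/top1.png",p[:,:,::-1])
for q in "bottle waisted straight square head_l".split():
    for r in trace("top",q)[:3]:
        P=cloud("top",d,r["pixels"])
        if len(P)<10: continue
        z,Q=topcircle(P);print(q,round(r["conf"],2),"z97 %.3f"%z,"top mean",Q.mean(0),"mm",(Q.min(0)+Q.max(0))[:2]/2,cv2.minAreaRect((Q[:,:2]*1000).astype(np.float32)))
p,d=vision.grab_frame("scene"); cv2.imwrite("pics/scene1.png",p[:,:,::-1])
E
```

```text
t: 54.8
position: [0.5716, -0.0486, 0.1163]
eef_rot: [-179.9, -0.1, 80.0]
force: [-2.7, -0.3, 3.1]
t: 55.0
position: [0.5716, -0.0485, 0.1162]
eef_rot: [-180.0, -0.1, 80.0]
force: [-6.3, -0.1, 9.5]
t: 55.8
position: [0.5715, -0.0488, 0.256]
eef_rot: [-179.9, -0.1, 80.0]
force: [0.8, 0.8, 0.2]
finger_gap: 0.0852
grasp_force: 0.0
t: 56.6
position: [0.4318, -0.2375, 0.2546]
eef_rot: [-179.9, -0.1, 79.9]
force: [-0.2, 0.6, -0.4]
finger_gap: 0.0851
grasp_force: 0.0
bottle 0.71 z97 0.136 top mean [0.4696 0.2947 0.135 ] mm [0.469  0.2939] ((469.0890808105469, 293.92071533203125), (41.106204986572266, 40.533687591552734), 89.19493103027344)
waisted 0.91 z97 0.148 top mean [ 0.5706 -0.0479  0.1463] mm [ 0.5709 -0.0477] ((570.8712768554688, -47.45476531982422), (40.34085464477539, 42.06846618652344), 69.15377807617188)
waisted 0.69 z97 0.143 top mean [0.7316 0.0178 0.1413] mm [0.7316 0.0185] ((732.0813598632812, 17.34722137451172), (42.913448333740234, 40.99723434448242), 42.328277587890625)
waisted 0.69 z97 0.143 top mean [ 0.7305 -0.0736  0.1413] mm [ 0.7309 -0.0738] ((730.8145141601562, -73.67543029785156), (42.53386688232422, 40.04344940185547), 43.49009323120117)
straight 0.58 z97 0.147 top mean [0.5931 0.0814 0.1453] mm [0.594 0.081] ((594.2505493164062, 82.21351623535156), (27.572525024414062, 32.33146286010742), 78.10472869873047)
square 0.9 z97 0.149 top mean [0.5177 0.0285 0.1465] mm [0.5187 0.029 ] ((518.124755859375, 29.266094207763672), (43.6082763671875, 44.39274597167969), 78.80459594726562)
head_l 0.55 z97 0.047 top mean [0.4978 0.1044 0.0452] mm [0.4969 0.1047] ((497.1920166015625, 104.97602081298828), (39.806251525878906, 38.9209098815918), 51.655860900878906)
head_l 0.5 z97 0.047 top mean [ 0.4726 -0.0365  0.0449] mm [ 0.4726 -0.0355] ((472.59649658203125, -35.512237548828125), (39.99327850341797, 39.93091583251953), 89.88426971435547)
```

View pics/top1.png

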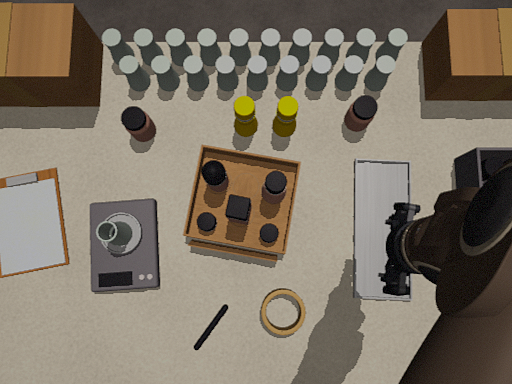

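View pics/scene1.png

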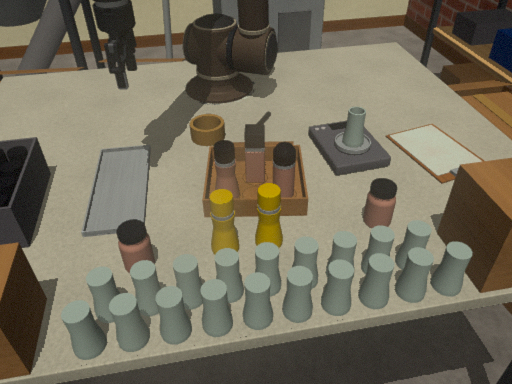

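Both views show the straight (213,172), waisted (275,185) and square (238,208) grinders back within about 1 mm of where they started. The bottle is upright in the pan, at top-view (115,235), the heads have not moved, and the robot is clear.

```bash
python3 -c "
from rig import job
print(job.sign_off())"
```

```text
the job is handed in; nothing more can be done
None
```

The job is done and handed in at about 57 s of the 136 s allowed: the open bottle stands in the scale pan, and all three grinders are back upright within about 1 mm of where they started, with the two loose heads left where they were.

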